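Clamp the tea brick in the ratchet holder and keep hold

ROBOT

A 6-joint arm with a two-finger parallel gripper is mounted at the origin on the work surface. World frame = base frame: x ahead of the robot, y to its left, z up, the work surface at z = 0. Lengths are in m, angles in rad, forces in N, time in s.
With the tool pointing down it reaches from about 0.425 to 0.95 m from the base axis. Payload 3.5 kg.
Tool frame: the origin (TCP) lies midway between the tips of the shut fingers; the grasp point (between the pads) lies 19 mm behind it; z points along the fingers, y is the line along which they close (so a half turn about z gives the same grasp; the last joint's range is limited). The gripper opens to 85 mm and grips with 20 to 120 N. Pads are 22 mm wide; open, the fingers measure 114 mm over their backs; the gripper's body (76 mm by 85 mm) begins 54 mm behind the grasp point. The pads swing forward as they close: fully open they stand 13 mm farther back than shut.
Start: joints at [1.039, 0.286, 1.577, -0, 1.279, -0.15], TCP at [0.251, 0.626, 0.231] pointing down, gripper open.
Joint ranges: [-2.77, 2.77], [-0.9, 2.22], [0.21, 2.48], [-1.53, 4.67], [0.24, 2.81], [-2.84, 2.84]. Speed limits (rad/s): [2.79, 2.79, 3.14, 3.14, 3.14, 3.14].

INTERFACE

Orientations are given as a unit quaternion [x, y, z, w].
In Python, from workcell import ctrl, get_image, camera_model gives the robot as it stands. The module is installed in compiled form; this text tells all that it offers.
- The arm moves only by the shell command python3 -m handwheel 'ROWS' [OPENING] [FORCE]. ROWS is JSON, a list of rows, each an object with "travel": the shift along the world's x, y, z scaled (see below), a list of three; "yaw": the turn about the world's z scaled (see below). In form: [{"travel": [dx, dy, dz], "yaw": yaw}, ...]. A call has 1 to 8 rows; each row is the pose to reach, as a shift and turn from the pose commanded when the call began, turning the shorter way round; what a row does not reach only later rows make up. The controller multiplies each number of a shift by 0.6 m and each number of a turn by pi rad. A row lasts 1/10 s, in which the tool goes at most 50 mm and 8.59 degrees, less where a joint would pass 70% of its speed; a pose out of reach is approached as far as the arm can. A call with a number of a shift or a turn outside -1 to 1 is refused whole. A call with a gripper value outside its range is refused whole. OPENING is the closure, from 0 (fully open) to 1 (shut), set as the call begins (- or left out, the last holds). The fingers move at their own pace and stop on an object; FORCE is the grip in N (left out, the last holds). Time passes only in rows, so rows that repeat a pose let the fingers close. It gives the time, the measured TCP pose, the force, the opening and the grip force at its end, in the units of the state.
- ctrl.read_state(): the state, without advancing time (a new reading comes with each control period).
- get_image(name): name is "scene" or "top" or "wrist"; returns the picture (420x560x3 uint8, red, green, blue); there is no depth.
- camera_model(name): a dict with "camera_matrix" (3x3 intrinsics, pixels), "rvec" (rotation vector, rad) and "tvec" (3), from world to camera coordinates, as OpenCV has them. Camera axes: x right, y down, z forward; pixel columns grow to the right and rows downward; lengths in m; the calibration is good to about 2 mm. A picture is of the moment at which its call begins: read the wrist's pose just before it. camera_model takes no time and is no camera call; for the wrist camera it gives the pose at the moment of the call.
- ctrl.job_done(): hands the job in; it is judged then, once.
The state is a dict: "t": time; "joints": joint angles; "qvel": joint speeds; "joint_efforts": joint torques, N m; "tcp_pos": TCP position; "eef_rot": TCP orientation; "force": force on the tool from outside, world axes, zero at the start; "ft_torque": the same for the moment, N m; "opening": opening from 0.0 (shut) to 1.0 (fully open); "gripper_force": force on a finger pad.
Only numpy, scipy, OpenCV 4.12 (cv2) and the standard library are available. Lean on these libraries where they do the work, as an engineer would, in place of code of your own. Each camera call takes 0.05 s, during which the arm holds its last target. There are 200 camera calls.

TASK

A rectangular tea brick lies in one bay of the twin ratchet holder and a round tea cake in the other. Pump the lever of the bay with the rectangular brick until the jaw's pad has pushed the brick against its end stop and the pad's spring is about half pushed in, never all the way, which would crumble the brick. Finish while holding that lever pushed forward so that the pad keeps pressing, work the jaw only by its lever, and leave the round cake's clamp and everything else alone.

Things in the scene. Friction and masses are not known exactly. Their poses are not given: they have to be found in the camera images.
- stand: twin tea holder: wooden plate 250 x 330 x 12 mm fixed to the table, with two identical ratchet clamps side by side. Origin on the table surface; plate spans x -125..125, y -150..180 mm of its frame, z up. Clamp A is at x = -60 mm, B at x = +60 mm. Each jaw travels to +y, towards an end stop 57 mm high
- stop_a (a point): middle of the face of clamp A's end stop, 150 mm along y from the stand's origin, 32 mm above the table. The bay before it has its floor at z = 12 mm and is 90 mm wide between low side guides
- stop_b (a point): the same point of clamp B's end stop
- jaw_a: jaw of clamp A: steel plate 70 wide, 72 mm high; a toothed bar (tooth tops at z = 90 mm) runs back from it to -y past the lever. Axes as the stand's. Origin mid front face, 32 mm above the table. Slides along the stand's y only, from y = -5 to 95 mm (start -5 to 25), worked by its lever; 2.5 N friction, and a pawl lets it run back at most one 10 mm tooth
- pad_a: spring pad of clamp A: wooden plate 50 x 8 x 30 mm on a spring plunger ahead of the jaw. Origin mid front (pressing) face, axes as the stand's. At rest 30 mm ahead (+y) of the jaw's origin; it can be pushed in by 21.5 mm against 1.5 N per mm (30 N at 20 mm), so how far it is pushed in shows the squeeze
- lever_a: pump lever of clamp A, upright, top at z = 162 mm. Origin on its hinge (axis along stand x) at stand x = -60, y = -110, z = 18 mm; z axis up the lever. A spring (2 to 4 N at the grip) rests it 0.24 rad back (-y); it swings 0.24 rad forward (+y). Forward it drives the jaw, after up to 13 mm idle jaw travel: about 0.6 mm per mm at the grip, 32 mm a stroke at most. Back it clicks over the teeth
- grip_a (a point): grip of lever A: a point on the black upright grip (20 mm wide across the swing, 18 mm thick along it; it reaches 28 mm below to 24 mm above this point), 120 mm up the lever from the hinge, at z = 138 mm when upright; room above and 100 mm to the other lever's grip
- jaw_b: jaw of clamp B: steel plate 70 wide, 72 mm high; a toothed bar (tooth tops at z = 90 mm) runs back from it to -y past the lever. Axes as the stand's. Origin mid front face, 32 mm above the table. Slides along the stand's y only, from y = -5 to 95 mm (start -5 to 25), worked by its lever; 2.5 N friction, and a pawl lets it run back at most one 10 mm tooth
- pad_b: spring pad of clamp B: wooden plate 50 x 8 x 30 mm on a spring plunger ahead of the jaw. Origin mid front (pressing) face, axes as the stand's. At rest 30 mm ahead (+y) of the jaw's origin; it can be pushed in by 21.5 mm against 1.5 N per mm (30 N at 20 mm), so how far it is pushed in shows the squeeze
- lever_b: pump lever of clamp B, upright, top at z = 162 mm. Origin on its hinge (axis along stand x) at stand x = 60, y = -110, z = 18 mm; z axis up the lever. A spring (2 to 4 N at the grip) rests it 0.24 rad back (-y); it swings 0.24 rad forward (+y). Forward it drives the jaw, after up to 13 mm idle jaw travel: about 0.6 mm per mm at the grip, 32 mm a stroke at most. Back it clicks over the teeth
- grip_b (a point): grip of lever B: a point on the black upright grip (20 mm wide across the swing, 18 mm thick along it; it reaches 28 mm below to 24 mm above this point), 120 mm up the lever from the hinge, at z = 138 mm when upright; room above and 100 mm to the other lever's grip
- brick: rectangular block of pressed tea, 80 (x) x 60 (y) x 40 mm, 0.24 kg, flat in one of the two bays, long side across the jaw's travel, 0 to 8 mm short of the end stop. Origin at the centre of its underside. Crumbles when pressed with 30 N
- cake: round cake of pressed tea, diameter 60, 32 mm high, lying in the other bay. Origin at the centre of its underside
- cup: white cup, diameter 84, 60 mm high, beside the stand; origin under its centre (as for all that follow)
- teapot: white teapot, 116 mm wide, 102 mm high
- dish: shallow white bowl, diameter 100, 30 mm high, beyond the end stops
- spoon: steel spoon, 150 mm long, lying beside the stand on the robot's side
- tin: steel tin, diameter 70, 90 mm high
- milkjug: steel milk jug, diameter 70, 80 mm high
- sugarbowl: white bowl, diameter 100, 55 mm high
Things that resemble listed ones, but are neither listed nor needed, are in the scene too. What is shaped like the brick but orange or purple is not meant.

How it is judged:
On the way:
1. the pad of the rectangular brick's clamp touches the brick (((x of brick in the frame of stand below 0 m and contact force between pad_a and brick above 0.3 N) or (x of brick in the frame of stand above 0 m and contact force between pad_b and brick above 0.3 N))).
At the end, for the whole second after the job is handed in: The rectangular brick lies flat and at rest against its end stop (within 5 mm), pressed by its clamp's pad with 7 to 23 N (spring pushed in about 5 to 15 mm), while the robot's fingers still hold that clamp's lever, at least 4 mm forward of its rest at the grip, and steady (((x of brick in the frame of stand below 0 m and contact force between pad_a and brick between 7 and 23 N and y of grip_a in the frame of stand above -0.1345 m and contact force between the fingers and lever_a above 1 N and linear speed of lever_a below 0.02 m/s) or (x of brick in the frame of stand above 0 m and contact force between pad_b and brick between 7 and 23 N and y of grip_b in the frame of stand above -0.1345 m and contact force between the fingers and lever_b above 1 N and linear speed of lever_b below 0.02 m/s)) and y of brick in the frame of stand above 0.115 m and linear speed of brick below 0.01 m/s and angle between brick's own z axis and vertical below 0.08 rad); the arm keeps its last pose, push and grip.
It fails at once if the brick is crushed (pad presses with more than 30 N) (contact force between any of pad_a, pad_b and brick above 30 N).
It fails at once if the jaw or pad is pushed by the robot directly, not by its lever (contact force between any of the arm, the fingers and jaw_a above 4 N or contact force between any of the arm, the fingers and jaw_b above 4 N).
It fails at once if the robot pushes the brick by hand (contact force between any of the arm, the fingers and brick above 2 N).
It fails at once if the clamp with the round cake is worked ((x of brick in the frame of stand below 0 m and distance of jaw_b from where it was at the start of the episode above 0.005 m) or (x of brick in the frame of stand above 0 m and distance of jaw_a from where it was at the start of the episode above 0.005 m)).
It fails at once if the round cake or a bystander is disturbed (moved more than 20 mm) (distance of any of cake, cup, teapot, dish, spoon, tin, milkjug, sugarbowl from where it was at the start of the episode above 0.02 m).
It also fails if it takes over 48 s, if anything falls off the work surface, if the arm or the gripper's body presses on something with over 40 N, if the wrist force passes 120 N, or if a joint passes its speed limit or range.

## Working session

There is one attempt and no reset: what is moved stays moved. The work goes in short steps, Python scripts to look and compute and a shell command to move; the robot and the scene stay as the last step left them, time stands still between calls to the robot, and variables do not carry over. Pictures are saved under pics/ and viewed, at most 10 in all, crops included, and the job is handed in when it is done.

```bash
mkdir -p pics; python3 - <<'E'
from workcell import ctrl,get_image,camera_model
import cv2,numpy as np
for n in("scene","top"):
    im=get_image(n); np.save(f"pics/{n}0.npy",im); cv2.imwrite(f"pics/{n}0.png",cv2.resize(im[:,:,::-1],(800,600)))
    m=camera_model(n); print(n,m)
s=ctrl.read_state();print(s)
E
```

```text
scene {'camera_matrix': array([[544.59881184,   0.        , 278.20776818],
       [  0.        , 544.59881184, 208.42245754],
       [  0.        ,   0.        ,   1.        ]]), 'rvec': array([ 2.09749247,  0.64288522, -0.32999802]), 'tvec': array([-0.48041938, -0.07777799,  1.88029928])}
top {'camera_matrix': array([[460.12217345,   0.        , 266.71567244],
       [  0.        , 460.12217345, 210.35954241],
       [  0.        ,   0.        ,   1.        ]]), 'rvec': array([ 2.15808537, -2.18066536,  0.11232423]), 'tvec': array([0.01101073, 0.54523283, 1.21415107])}
{'t': 0.1, 'joints': array([ 1.03895294e+00,  2.87075473e-01,  1.57804185e+00,  2.29319958e-05,
        1.27862837e+00, -1.50005048e-01]), 'qvel': array([ 0.00025509, -0.00243355, -0.00204821, -0.00061422,  0.00108755,
        0.00046308]), 'joint_efforts': array([ 5.51605626e-04, -4.07291722e+01, -2.93701154e+01, -1.58221560e-04,
        3.39914419e-03,  7.49739204e-07]), 'tcp_pos': array([0.25118402, 0.62587262, 0.2300805 ]), 'eef_rot': array([ 1.89764586e-01,  9.81829029e-01, -1.01089050e-03, -3.70287630e-04]), 'force': array([-0.56333188, -0.77277931,  1.18605007]), 'ft_torque': array([-0.0175195 , -0.01282803, -0.03111307]), 'gripper_force': 0.0, 'opening': 1.0012391932464386}
```

View pics/scene0.png

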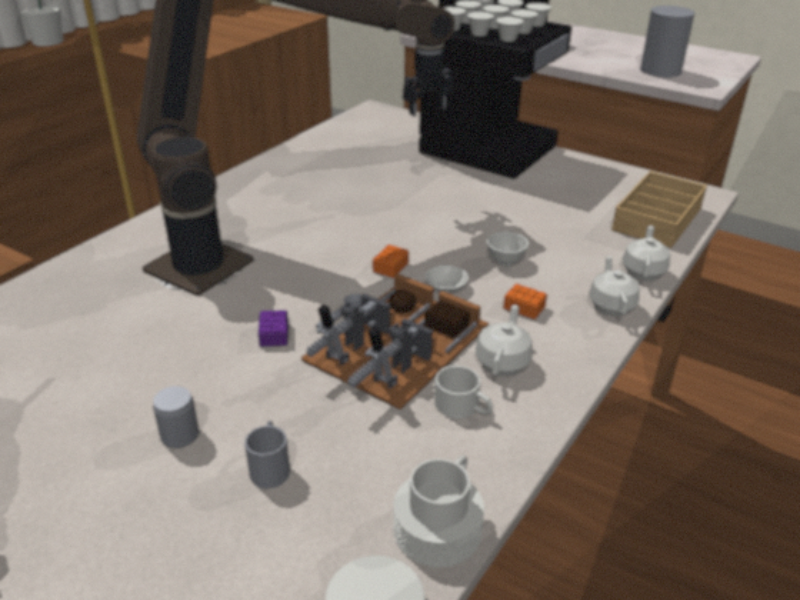

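View pics/top0.png

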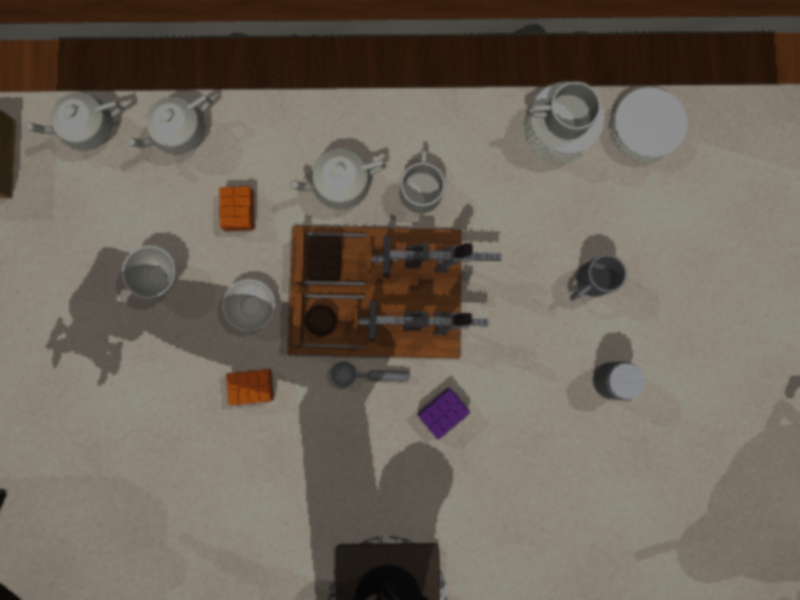

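The top view shows the dark rectangular brick in the far bay, (324,257) of 800x600, and the round cake in the near bay at (321,319). The lever grips are the black blobs at (463,250) and (462,319). Next I'll measure the plate and the grips.

```bash
cat > h.py <<'E'
import numpy as np,cv2
from workcell import ctrl,get_image,camera_model
def ray(n,u,v,m=None):
    m=m or camera_model(n); R=cv2.Rodrigues(m['rvec'])[0]
    d=R.T@np.linalg.inv(m['camera_matrix'])@np.array([u,v,1.]); return -R.T@np.array(m['tvec']).ravel(),d
def onz(n,u,v,z,m=None):
    c,d=ray(n,u,v,m); return c+d*(z-c[2])/d[2]
def proj(n,P,m=None):
    m=m or camera_model(n); return cv2.projectPoints(np.atleast_2d(P).astype(float),m['rvec'],m['tvec'],m['camera_matrix'],None)[0][:,0]
E
python3 - <<'E'
from h import *
im=np.load('pics/top0.npy'); hsv=cv2.cvtColor(im,cv2.COLOR_RGB2HSV)
roi=np.zeros(im.shape[:2],np.uint8); roi[150:258,195:355]=255
m=cv2.inRange(hsv,(3,100,50),(20,255,255))&roi
m=cv2.morphologyEx(m,cv2.MORPH_CLOSE,np.ones((25,25)))&roi
c=max(cv2.findContours(m,0,2)[0],key=cv2.contourArea)
P=np.array([onz('top',u,v,.012)[:2] for u,v in c[:,0]],np.float32)
r=cv2.minAreaRect(P); print(r); print(cv2.boxPoints(r))
g=(hsv[:,:,2]<38).astype(np.uint8)*255&roi
n,l,st,ce=cv2.connectedComponentsWithStats(g)
for i in range(1,n):
    if st[i,4]>15: print(st[i],ce[i],onz('top',*ce[i],.155), im[l==i].mean(0))
cv2.imwrite('pics/crop_top.png',cv2.resize(im[145:265,190:360,::-1],None,fx=4.5,fy=4.5,interpolation=2))
E
```

```text
((0.5658302307128906, 0.017583176493644714), (0.3279329240322113, 0.24908089637756348), 88.19566345214844)
[[ 0.43618882 -0.14238067]
 [ 0.6851462  -0.15022333]
 [ 0.69547164  0.17754702]
 [ 0.44651425  0.18538968]]
[213 165  26  31 726] [226.08953168 180.02341598] [0.60764676 0.10381985 0.155     ] [30.24931129 20.37603306 13.97520661]
[317 171  13  10  91] [323.3956044  175.32967033] [ 0.61678852 -0.13370066  0.155     ] [23.68131868 21.73626374 20.16483516]
[285 172  11   4  29] [291.51724138 173.62068966] [ 0.6218201  -0.05595281  0.155     ] [31.79310345 30.13793103 29.68965517]
[284 181  12   6  57] [289.31578947 183.56140351] [ 0.59732971 -0.0501978   0.155     ] [29.61403509 26.94736842 26.24561404]
[212 213  24  23 401] [223.7680798 224.1521197] [0.49987382 0.10957694 0.155     ] [27.159601   17.60099751 11.20448878]
[317 220  13   8  89] [322.74157303 223.28089888] [ 0.4994979  -0.12941989  0.155     ] [24.02247191 21.64044944 20.26966292]
[284 229  10   2  16] [288.4375 229.375 ] [ 0.48562909 -0.04635272  0.155     ] [34.3125 30.125  28.3125]
```

View pics/crop_top.png

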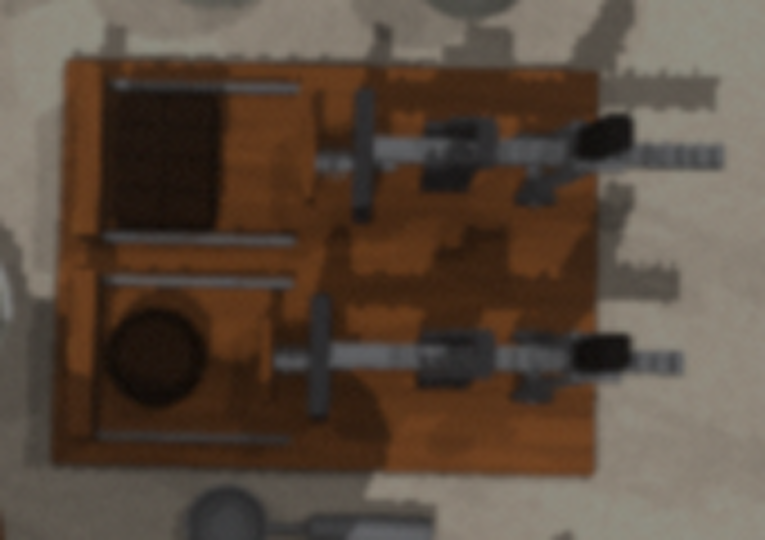

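The plate fit puts the stand origin near (0.565, 0.003), turned about -1.8°. The rectangular brick is in clamp B, with grip B at rest near (0.62, -0.137, 0.1345). I'll move above it and line the closing axis up with stand x.

```bash
python3 -m handwheel '[{"travel":[0.3,-0.6,0],"yaw":-0.19},{"travel":[0.3,-0.6,0],"yaw":-0.19},{"travel":[0.3,-0.6,0],"yaw":-0.19},{"travel":[0.3,-0.6,0],"yaw":-0.19},{"travel":[0.3,-0.6,0],"yaw":-0.19},{"travel":[0.3,-0.6,0],"yaw":-0.19},{"travel":[0.3,-0.6,0],"yaw":-0.19},{"travel":[0.3,-0.6,0],"yaw":-0.19}]' 0 40
python3 -m handwheel '[{"travel":[0.3,-0.65,0],"yaw":-0.19},{"travel":[0.3,-0.65,0],"yaw":-0.19},{"travel":[0.3,-0.65,0],"yaw":-0.19},{"travel":[0.3,-0.65,0],"yaw":-0.19},{"travel":[0.3,-0.65,0],"yaw":-0.19},{"travel":[0.3,-0.65,0],"yaw":-0.19},{"travel":[0.3,-0.65,0],"yaw":-0.19},{"travel":[0.3,-0.65,0],"yaw":-0.19}]'
python3 - <<'E'
from h import *
s=ctrl.read_state(); print(s['t'],s['tcp_pos'],s['joints'],s['eef_rot'])
E
```

```text
t: 0.9
tcp_pos: [0.4305, 0.2667, 0.231]
eef_rot: [0.47, 0.883, -0.0, -0.0]
force: [0.5, -0.3, -0.4]
opening: 1.002
gripper_force: 0.0
t: 1.7
tcp_pos: [0.5982, -0.0965, 0.2308]
eef_rot: [0.709, 0.705, -0.0, -0.0]
force: [2.1, -0.1, -0.2]
opening: 1.0
gripper_force: 0.0
1.7 [ 0.59820129 -0.09653697  0.23080085] [-3.27373492e-01  1.36969931e-01  1.75272152e+00  1.94175600e-04
  1.25267342e+00 -3.22211017e-01] [ 7.08951021e-01  7.05257607e-01 -8.90255167e-05 -3.86851938e-04]
```

```bash
python3 - <<'E'
from h import *
m=camera_model('wrist'); w=get_image('wrist'); np.save('pics/w1.npy',w)
print(m)
cv2.imwrite('pics/w1.png',cv2.resize(w[:,:,::-1],(800,600)))
s=ctrl.read_state(); print(s['tcp_pos'],s['eef_rot'])
R=np.array([[.9995,.0315],[-.0315,.9995]]);O=np.array([.5653,.0026])
for p in [(60,-138.5,134.5),(60,-144,158),(60,90,52),(60,150,57),(60,0,84)]:
    P=np.r_[O+R@(np.array(p[:2])/1000),p[2]/1000]; print(p,P,proj('wrist',P,m)[0]*800/560)
E
```

```text
{'camera_matrix': array([[360.39374462,   0.        , 279.79767445],
       [  0.        , 360.39374462, 205.49854571],
       [  0.        ,   0.        ,   1.        ]]), 'rvec': array([-2.83521020e+00,  8.27077189e-03,  1.36164126e-03]), 'tvec': array([-0.59780742, -0.1276305 ,  0.35139589])}
[ 0.60057662 -0.10349009  0.23067031] [ 0.71052065  0.70367091 -0.00113277  0.00252485]
(60, -138.5, 134.5) [ 0.62090725 -0.13772075  0.1345    ] [446.36993763 373.25219998]
(60, -144, 158) [ 0.620734 -0.143218  0.158   ] [450.05454007 406.20341801]
(60, 90, 52) [0.628105 0.090665 0.052   ] [455.75583039 -86.68746097]
(60, 150, 57) [0.629995 0.150635 0.057   ] [ 464.03420214 -235.83613985]
(60, 0, 84) [0.62527 0.00071 0.084  ] [452.0486593   90.56174186]
```

View pics/w1.png

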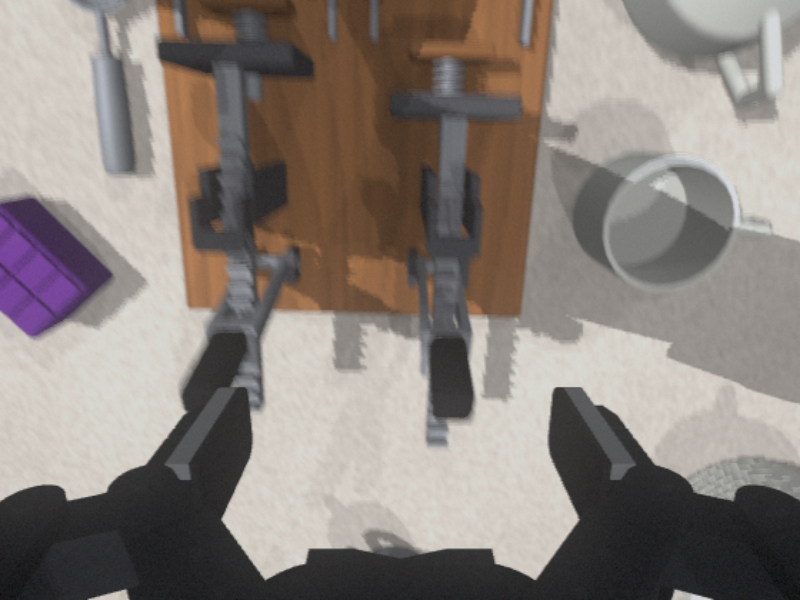

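The wrist image has grip B at (450,375) of 800x600, within about 10 px of the prediction. Jaw B is at row 95–100, so y is about -3 mm, and its pad is at row 52. I'll settle first to learn the commanded pose.

```bash
python3 -m handwheel '[{"travel":[0,0,0],"yaw":0},{"travel":[0,0,0],"yaw":0}]'
```

```text
t: 1.95
tcp_pos: [0.5974, -0.0944, 0.2304]
eef_rot: [0.709, 0.705, -0.0, -0.001]
force: [-0.1, 0.2, -0.6]
opening: 0.999
gripper_force: 0.0
```

```bash
python3 -m handwheel '[{"travel":[0.039,-0.073,0],"yaw":-0.008},{"travel":[0.039,-0.073,0],"yaw":-0.008},{"travel":[0.039,-0.073,-0.08],"yaw":-0.008},{"travel":[0.039,-0.073,-0.14],"yaw":-0.008},{"travel":[0.039,-0.073,-0.19],"yaw":-0.008},{"travel":[0.039,-0.073,-0.19],"yaw":-0.008},{"travel":[0.039,-0.073,-0.19],"yaw":-0.008}]'
python3 - <<'E'
from h import *
w=get_image('wrist'); np.save('pics/w2.npy',w)
cv2.imwrite('pics/w2.png',cv2.resize(w[:,:,::-1],(800,600)))
E
```

```text
t: 2.65
tcp_pos: [0.6212, -0.1369, 0.1177]
eef_rot: [0.717, 0.697, -0.0, -0.0]
force: [0.4, 0.3, 0.9]
opening: 0.997
gripper_force: 0.0
```

View pics/w2.png

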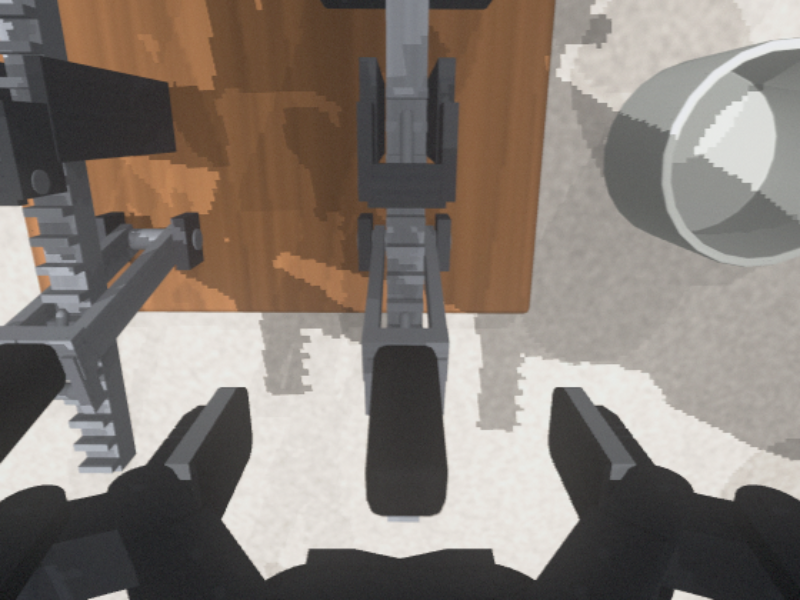

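The grip is centred between the fingers at (406,430). I'll close them.

```bash
python3 -m handwheel '[{"travel":[0,0,0],"yaw":0},{"travel":[0,0,0],"yaw":0},{"travel":[0,0,0],"yaw":0},{"travel":[0,0,0],"yaw":0},{"travel":[0,0,0],"yaw":0},{"travel":[0,0,0],"yaw":0},{"travel":[0,0,0],"yaw":0},{"travel":[0,0,0],"yaw":0}]' 1 40
```

```text
t: 3.5
tcp_pos: [0.6225, -0.1385, 0.1181]
eef_rot: [0.718, 0.696, 0.001, 0.001]
force: [5.1, 1.1, 1.7]
opening: 0.231
gripper_force: 44.1
```

```bash
python3 -m handwheel '[{"travel":[0.0005,0.015,0.002],"yaw":0},{"travel":[0.001,0.03,0.004],"yaw":0},{"travel":[0.0015,0.045,0.005],"yaw":0},{"travel":[0.002,0.06,0.005],"yaw":0},{"travel":[0.0025,0.075,0.003],"yaw":0},{"travel":[0.003,0.09,0.001],"yaw":0},{"travel":[0.003,0.09,0.001],"yaw":0}]'
python3 - <<'E'
from h import *
w=get_image('top'); np.save('pics/t1.npy',w)
cv2.imwrite('pics/t1.png',cv2.resize(w[145:265,190:360,::-1],None,fx=4.5,fy=4.5,interpolation=2))
E
```

```text
t: 4.2
tcp_pos: [0.6242, -0.087, 0.1193]
eef_rot: [0.717, 0.697, -0.001, 0.004]
force: [3.3, -6.5, 3.1]
opening: 0.233
gripper_force: 44.4
```

View pics/t1.png

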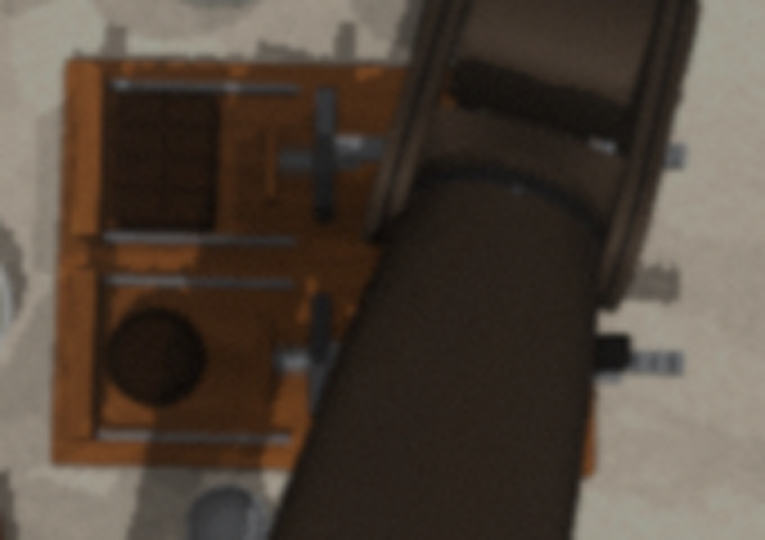

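The top view shows jaw B moved from column 365 to about 326 (roughly 22 mm). The pad is at 272 and the brick's near face at 220, still about 30 mm apart. Next is the return stroke and a second forward stroke.

```bash
cat > jaw.py <<'E'
from h import *
import sys
R=np.array([[.9995,.0315],[-.0315,.9995]]);O=np.array([.5653,.0026])
def sy(u,v,z): return 1000*(R.T@(onz('top',u,v,z)[:2]-O))
im=get_image('top') if len(sys.argv)<3 else np.load(sys.argv[2]); np.save('pics/%s.npy'%sys.argv[1],im)
cv2.imwrite('pics/%s.png'%sys.argv[1],cv2.resize(im[155:205,190:290,::-1],None,fx=8,fy=8,interpolation=2))
g=im.astype(float)
# jaw edge profile rows 166-171 and pad rows 176-178
for r,c0,c1 in((slice(167,173),236,280),(slice(188,193),236,280)):
    print(r.start,[int(x) for x in g[r,c0:c1].mean(0)@[-1,0,1]+100])
for u in range(212,280,6): print(u,sy(u,170,.084)[1].round(1),sy(u,180,.047)[1].round(1),sy(u,180,.052)[1].round(1))
E
python3 jaw.py j1 pics/t1.npy
python3 -m handwheel '[{"travel":[-0.0005,-0.02,0.003],"yaw":0},{"travel":[-0.001,-0.04,0.004],"yaw":0},{"travel":[-0.0015,-0.06,0.003],"yaw":0},{"travel":[-0.003,-0.08,0],"yaw":0},{"travel":[-0.003,-0.09,-0.001],"yaw":0},{"travel":[-0.003,-0.092,-0.001],"yaw":0},{"travel":[-0.003,-0.092,-0.001],"yaw":0}]'
python3 -m handwheel '[{"travel":[0.0005,0.015,0.002],"yaw":0},{"travel":[0.001,0.03,0.004],"yaw":0},{"travel":[0.0015,0.045,0.005],"yaw":0},{"travel":[0.002,0.06,0.005],"yaw":0},{"travel":[0.0025,0.075,0.003],"yaw":0},{"travel":[0.003,0.084,0.001],"yaw":0},{"travel":[0.003,0.084,0.001],"yaw":0}]'
python3 jaw.py j2
```

```text
167 [84, 84, 77, 64, 58, 55, 55, 56, 56, 55, 55, 55, 56, 55, 56, 56, 56, 56, 56, 55, 56, 57, 60, 71, 90, 99, 101, 99, 87, 65, 55, 53, 53, 52, 53, 52, 52, 52, 52, 52, 56, 66, 76, 83]
188 [88, 84, 73, 63, 60, 61, 64, 67, 67, 67, 67, 67, 67, 68, 70, 69, 68, 66, 66, 66, 66, 66, 69, 80, 92, 97, 98, 94, 83, 73, 70, 70, 69, 68, 71, 76, 80, 82, 84, 88, 88, 84, 84, 86]
212 146.5 150.2 149.5
218 130.9 134.1 133.6
224 115.3 118.1 117.6
230 99.7 102.0 101.6
236 84.1 86.0 85.6
242 68.5 69.9 69.6
248 52.9 53.9 53.6
254 37.3 37.8 37.7
260 21.7 21.8 21.7
266 6.1 5.7 5.7
272 -9.5 -10.3 -10.3
278 -25.1 -26.4 -26.3
t: 4.95
tcp_pos: [0.6225, -0.1363, 0.118]
eef_rot: [0.718, 0.696, 0.003, -0.002]
force: [5.7, 11.3, 3.6]
opening: 0.229
gripper_force: 42.8
t: 5.65
tcp_pos: [0.6241, -0.0927, 0.1197]
eef_rot: [0.717, 0.697, -0.002, 0.004]
force: [2.2, -6.0, 4.5]
opening: 0.228
gripper_force: 42.9
167 [83, 84, 78, 64, 57, 52, 53, 55, 57, 57, 56, 55, 56, 56, 57, 58, 60, 74, 92, 100, 100, 99, 88, 65, 55, 53, 53, 53, 53, 53, 52, 52, 52, 53, 52, 52, 52, 52, 51, 51, 52, 50, 53, 57]
188 [88, 86, 78, 71, 69, 68, 69, 69, 69, 70, 69, 67, 67, 66, 66, 66, 70, 81, 93, 97, 97, 94, 81, 70, 67, 66, 67, 68, 69, 69, 70, 69, 69, 69, 70, 69, 69, 72, 79, 82, 82, 86, 89, 87]
212 146.5 150.2 149.5
218 130.9 134.1 133.6
224 115.3 118.1 117.6
230 99.7 102.0 101.6
236 84.1 86.0 85.6
242 68.5 69.9 69.6
248 52.9 53.9 53.6
254 37.3 37.8 37.7
260 21.7 21.8 21.7
266 6.1 5.7 5.7
272 -9.5 -10.3 -10.3
278 -25.1 -26.4 -26.3
```

View pics/j2.png

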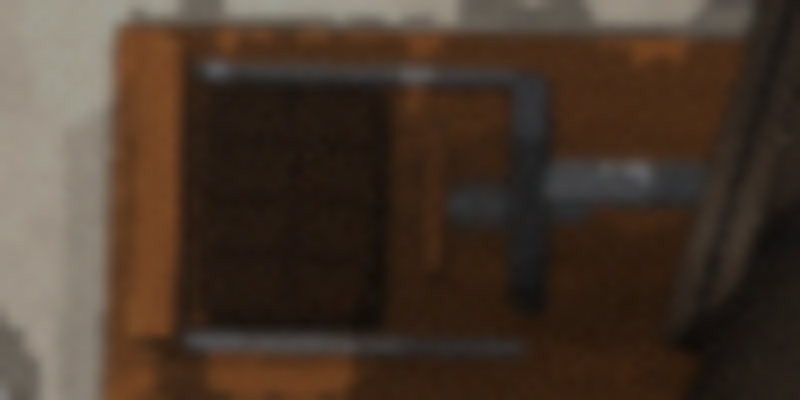

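Jaw B's front edge is now at y≈39 mm and the pad face at ≈69. The brick's near face is at ≈80 and will be at 90 against the stop. The target is a jaw at about 70, so one more full stroke and then a fine one.

```bash

python3 -m handwheel '[{"travel":[-0.0005,-0.02,0.003],"yaw":0},{"travel":[-0.001,-0.04,0.004],"yaw":0},{"travel":[-0.0015,-0.06,0.003],"yaw":0},{"travel":[-0.003,-0.075,0],"yaw":0},{"travel":[-0.003,-0.082,-0.001],"yaw":0},{"travel":[-0.003,-0.082,-0.001],"yaw":0}]'
python3 -m handwheel '[{"travel":[0.0005,0.015,0.002],"yaw":0},{"travel":[0.001,0.03,0.004],"yaw":0},{"travel":[0.0015,0.045,0.005],"yaw":0},{"travel":[0.002,0.055,0.005],"yaw":0},{"travel":[0.0025,0.065,0.004],"yaw":0},{"travel":[0.003,0.073,0.002],"yaw":0},{"travel":[0.003,0.080,0.001],"yaw":0},{"travel":[0.003,0.080,0.001],"yaw":0}]'
python3 jaw.py j3 | head -2
```

```text
t: 6.3
tcp_pos: [0.6226, -0.1346, 0.118]
eef_rot: [0.718, 0.696, 0.004, -0.002]
force: [6.3, 13.1, 4.5]
opening: 0.229
gripper_force: 41.3
t: 7.1
tcp_pos: [0.624, -0.0941, 0.1196]
eef_rot: [0.717, 0.697, -0.002, 0.003]
force: [2.5, -6.5, 4.6]
opening: 0.226
gripper_force: 41.4
167 [84, 84, 79, 66, 54, 53, 56, 57, 56, 56, 55, 56, 57, 61, 77, 93, 98, 100, 98, 86, 66, 57, 55, 55, 53, 53, 52, 52, 52, 53, 52, 52, 52, 52, 52, 52, 52, 51, 51, 51, 51, 50, 50, 52]
188 [87, 87, 78, 71, 68, 70, 71, 69, 68, 66, 66, 67, 67, 71, 84, 94, 98, 98, 93, 80, 70, 67, 66, 67, 66, 67, 67, 68, 69, 69, 70, 70, 69, 70, 70, 69, 69, 70, 74, 80, 82, 83, 87, 89]
```

View pics/j3.png

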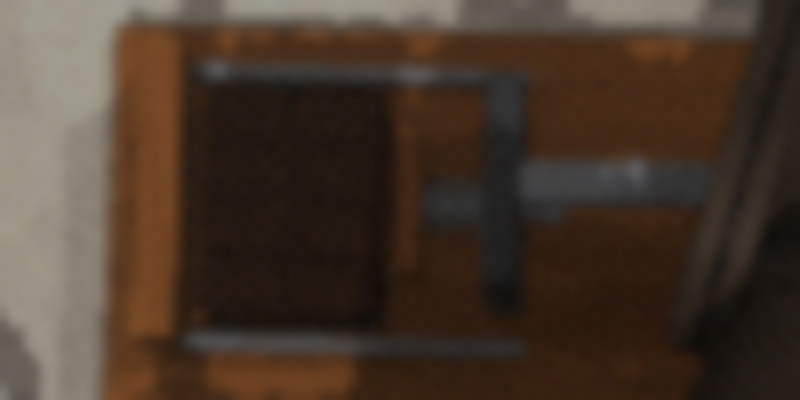

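Jaw B is at y≈48 and the pad is nearly touching the brick. The last return stroke came up short of a tooth, so I'll pull further back this time and then go forward in watched steps.

```bash

python3 -m handwheel '[{"travel":[-0.0005,-0.02,0.003],"yaw":0},{"travel":[-0.001,-0.04,0.004],"yaw":0},{"travel":[-0.0015,-0.06,0.003],"yaw":0},{"travel":[-0.003,-0.075,0],"yaw":0},{"travel":[-0.003,-0.085,-0.001],"yaw":0},{"travel":[-0.003,-0.091,-0.001],"yaw":0},{"travel":[-0.003,-0.091,-0.001],"yaw":0}]'
python3 -m handwheel '[{"travel":[0.0005,0.015,0.002],"yaw":0},{"travel":[0.001,0.03,0.004],"yaw":0},{"travel":[0.0015,0.045,0.005],"yaw":0},{"travel":[0.002,0.055,0.005],"yaw":0},{"travel":[0.0025,0.065,0.004],"yaw":0},{"travel":[0.003,0.073,0.002],"yaw":0},{"travel":[0.003,0.080,0.001],"yaw":0},{"travel":[0.003,0.080,0.001],"yaw":0}]'
python3 jaw.py j4 | head -2
python3 -m handwheel '[{"travel":[0,0.006,0],"yaw":0},{"travel":[0,0.009,0],"yaw":0},{"travel":[0,0.009,0],"yaw":0}]'
python3 jaw.py j5 | head -1
```

```text
t: 7.85
tcp_pos: [0.6226, -0.1335, 0.118]
eef_rot: [0.718, 0.696, 0.009, -0.008]
force: [5.9, 31.8, 8.9]
opening: 0.227
gripper_force: 41.2
t: 8.65
tcp_pos: [0.6237, -0.1009, 0.1199]
eef_rot: [0.717, 0.697, -0.002, 0.003]
force: [1.2, -6.4, 7.5]
opening: 0.226
gripper_force: 40.8
167 [83, 77, 63, 51, 49, 55, 57, 56, 56, 57, 58, 63, 80, 94, 99, 100, 96, 83, 65, 57, 55, 54, 55, 54, 53, 52, 53, 52, 52, 52, 53, 52, 52, 53, 52, 51, 52, 53, 52, 51, 52, 51, 50, 50]
188 [86, 86, 77, 72, 71, 70, 68, 67, 67, 67, 68, 74, 87, 95, 97, 97, 92, 77, 69, 67, 66, 66, 66, 66, 66, 67, 67, 68, 69, 69, 69, 69, 69, 69, 69, 69, 69, 69, 69, 69, 68, 73, 79, 82]
t: 9.0
tcp_pos: [0.6239, -0.0959, 0.1195]
eef_rot: [0.717, 0.697, -0.002, 0.003]
force: [2.2, -7.5, 5.0]
opening: 0.225
gripper_force: 40.5
167 [81, 71, 56, 51, 56, 58, 57, 57, 56, 58, 62, 79, 94, 99, 99, 97, 85, 67, 57, 55, 55, 54, 54, 53, 53, 53, 52, 52, 52, 52, 53, 52, 53, 52, 52, 52, 52, 51, 52, 51, 51, 51, 51, 51]
```

Jaw B is at ≈56 and the brick is sliding. Each mm at the grip gives about 0.55 mm at the jaw. I'll keep going in small steps.

```bash

python3 -m handwheel '[{"travel":[0,0.006,0],"yaw":0},{"travel":[0,0.012,-0.001],"yaw":0},{"travel":[0,0.012,-0.001],"yaw":0}]'
python3 jaw.py j6 | head -1
python3 -m handwheel '[{"travel":[0,0.005,0],"yaw":0},{"travel":[0,0.01,-0.002],"yaw":0},{"travel":[0,0.01,-0.002],"yaw":0}]'
python3 jaw.py j7 | head -1
```

```text
t: 9.35
tcp_pos: [0.6241, -0.0887, 0.1185]
eef_rot: [0.717, 0.697, -0.002, 0.004]
force: [4.8, -8.7, 2.9]
opening: 0.23
gripper_force: 40.1
167 [62, 52, 54, 57, 55, 55, 55, 57, 59, 70, 88, 99, 100, 99, 95, 78, 62, 58, 57, 55, 55, 54, 55, 53, 53, 53, 53, 52, 52, 53, 52, 53, 52, 52, 53, 52, 52, 52, 52, 52, 52, 58, 69, 79]
t: 9.7
tcp_pos: [0.6243, -0.0831, 0.1175]
eef_rot: [0.717, 0.697, -0.002, 0.004]
force: [3.5, -9.0, 3.2]
opening: 0.23
gripper_force: 40.0
167 [57, 50, 55, 59, 57, 55, 57, 60, 72, 90, 98, 99, 100, 95, 77, 63, 58, 57, 56, 56, 55, 54, 55, 54, 53, 53, 53, 53, 53, 52, 52, 52, 52, 53, 52, 52, 51, 52, 56, 67, 78, 83, 87, 89]
```

View pics/j7.png

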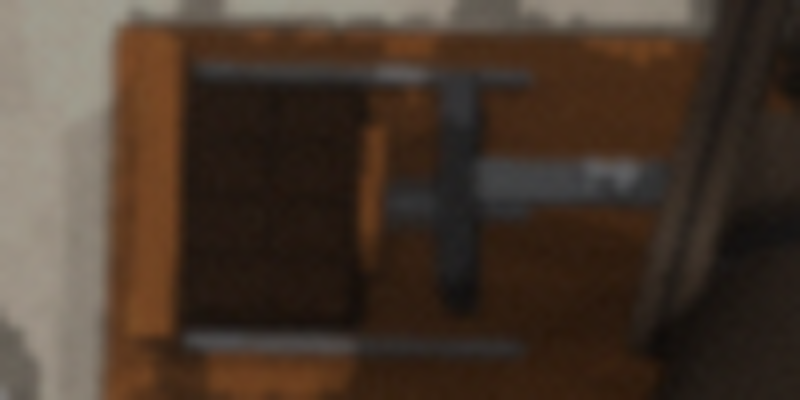

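Jaw B is at ≈62 with the brick at or near the stop and the pad just touching. I'll use up what is left of this stroke.

```bash

python3 -m handwheel '[{"travel":[0,0.004,0],"yaw":0},{"travel":[0,0.008,-0.002],"yaw":0},{"travel":[0,0.008,-0.002],"yaw":0},{"travel":[0,0.008,-0.002],"yaw":0}]'
python3 jaw.py j8 | head -1
python3 -m handwheel '[{"travel":[0,0.004,0],"yaw":0},{"travel":[0,0.008,-0.002],"yaw":0},{"travel":[0,0.008,-0.002],"yaw":0},{"travel":[0,0.008,-0.002],"yaw":0}]'
python3 jaw.py j9 | head -1
```

```text
t: 10.15
tcp_pos: [0.6245, -0.0787, 0.1165]
eef_rot: [0.717, 0.697, -0.002, 0.004]
force: [4.0, -8.7, 3.6]
opening: 0.221
gripper_force: 39.9
167 [57, 53, 57, 59, 58, 58, 59, 66, 86, 98, 100, 100, 97, 83, 65, 57, 56, 57, 56, 55, 55, 54, 54, 53, 53, 53, 53, 53, 53, 52, 53, 53, 53, 52, 52, 54, 58, 70, 79, 84, 88, 90, 87, 85]
t: 10.6
tcp_pos: [0.6247, -0.0747, 0.1155]
eef_rot: [0.717, 0.697, -0.002, 0.005]
force: [4.6, -10.6, 4.4]
opening: 0.227
gripper_force: 39.7
167 [60, 54, 57, 59, 59, 59, 64, 79, 94, 99, 100, 100, 89, 68, 58, 57, 57, 57, 56, 56, 55, 54, 54, 53, 53, 53, 53, 53, 53, 53, 53, 53, 53, 54, 61, 73, 81, 84, 88, 89, 87, 86, 85, 86]
```

```bash

python3 -m handwheel '[{"travel":[0,0.004,0],"yaw":0},{"travel":[0,0.008,-0.002],"yaw":0},{"travel":[0,0.008,-0.002],"yaw":0},{"travel":[0,0.008,-0.002],"yaw":0}]'
python3 jaw.py j10 | head -1
python3 -m handwheel '[{"travel":[0,0.004,0],"yaw":0},{"travel":[0,0.006,-0.001],"yaw":0},{"travel":[0,0.006,-0.001],"yaw":0},{"travel":[0,0.006,-0.001],"yaw":0}]'
python3 jaw.py j11 | head -1
```

```text
t: 11.05
tcp_pos: [0.6247, -0.0709, 0.1144]
eef_rot: [0.717, 0.697, -0.003, 0.006]
force: [3.8, -13.4, 3.4]
opening: 0.227
gripper_force: 39.4
167 [60, 54, 58, 60, 59, 62, 73, 91, 99, 100, 100, 94, 79, 64, 57, 56, 57, 56, 56, 56, 55, 55, 55, 54, 53, 53, 52, 53, 53, 52, 53, 54, 62, 74, 82, 86, 88, 89, 87, 85, 86, 86, 85, 80]
t: 11.5
tcp_pos: [0.6248, -0.0709, 0.1143]
eef_rot: [0.717, 0.697, -0.005, 0.008]
force: [3.4, -23.3, 4.0]
opening: 0.227
gripper_force: 39.4
167 [60, 54, 57, 60, 59, 62, 73, 91, 99, 100, 100, 94, 79, 63, 58, 56, 56, 56, 56, 55, 55, 55, 55, 54, 53, 53, 52, 52, 52, 53, 55, 61, 73, 81, 85, 89, 90, 88, 85, 86, 87, 87, 83, 76]
```

View pics/j11.png

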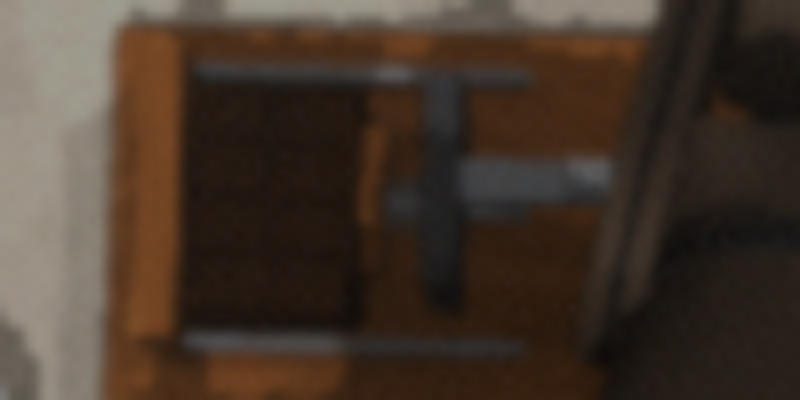

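The lever has reached its forward limit, since force rose with no motion. Jaw B is at ≈67.8 and the pad has not moved since j7, when the brick was already at the stop. I'll measure the compression at sub-pixel level from the jaw-to-pad gap across frames.

```bash
python3 - <<'E'
from h import *
for n in ['t1','j2','j3','j4','j5','j6','j7','j8','j9','j10','j11']:
    g=np.load(f'pics/{n}.npy').astype(float)
    sat=(g[...,0]-g[...,2])
    row=cv2.resize(g,None,fx=1,fy=1)[167:172]
    v=sat[167:172].mean(0); 
    # jaw = low saturation (grey) zone: centroid of (max-sat) over grey area
    p=sat[173:177].mean(0)
    print(n,'jawrows',v[240:264].astype(int),'\n   pad',p[230:258].astype(int))
E
```

```text
t1 jawrows [42 45 45 44 43 45 44 44 43 44 43 44 44 43 44 45 44 43 40 30 10  0 -1  0] 
   pad [18 17 17 18 18 17 16 14 22 36 42 44 43 42 41 41 40 36 35 40 41 37 35 35
 35 35 36 37]
j2 jawrows [43 48 47 44 42 42 44 45 44 44 43 43 40 26  7  0  0  0 11 35 44 47 47 47] 
   pad [17 18 17 17 17 18 15 14 20 33 37 36 34 40 41 37 33 33 34 34 35 36 33 22
  6  1  0  0]
j3 jawrows [45 47 44 43 43 44 45 44 43 39 23  6  1  0  1 13 33 43 44 45 47 46 47 47] 
   pad [17 18 18 18 17 18 16 14 18 28 40 42 35 31 32 33 33 34 34 30 17  5  1  0
  0  5 16 20]
j4 jawrows [48 44 43 44 44 44 43 38 20  5  0  0  3 16 34 42 44 45 44 46 46 47 47 48] 
   pad [18 17 18 17 18 17 17 28 54 61 46 32 31 34 33 32 32 27 12  2  0  1  1  7
 16 20 21 21]
j5 jawrows [43 42 43 43 44 43 38 21  5  0  0  2 14 33 42 44 44 46 45 46 46 47 47 47] 
   pad [18 17 17 17 18 17 29 55 65 54 36 31 33 32 32 33 27 13  3  0  0  1  4 13
 19 21 22 21]
j6 jawrows [45 46 46 44 42 31 11  0  0  0  4 21 37 42 43 44 45 45 44 46 47 47 47 47] 
   pad [17 18 17 16 16 30 58 65 47 32 33 32 32 32 30 22  9  1  1  1  3  8 14 17
 19 21 21 21]
j7 jawrows [44 46 45
[... 181 characters left out ...]
34 13  1  0  0  2 16 35 42 43 43 44 45 44 45 45 46 46 47 47 47] 
   pad [17 17 17 18 24 42 60 56 38 31 32 32 31 26 11  2  1  0  0  4 12 16 16 17
 19 20 21 22]
j9 jawrows [42 42 37 21  5  0  0  0 10 32 41 42 43 43 43 44 44 45 45 46 47 46 47 47] 
   pad [18 17 17 19 24 40 53 50 34 29 31 32 28 15  5  1  0  0  2 12 16 17 17 17
 20 21 20 22]
j10 jawrows [41 39 27  8  0  0  0  5 21 36 42 43 43 43 43 43 44 44 45 45 46 47 47 47] 
   pad [17 17 17 18 22 38 51 47 32 29 31 29 21  7  1  1  0  2  7 13 16 16 17 17
 19 21 21 22]
j11 jawrows [42 39 27  8  0  0  0  5 21 37 42 44 43 43 43 44 44 45 44 45 46 46 47 48] 
   pad [18 18 18 19 23 39 51 47 32 30 31 30 21  8  2  0  0  2  6 12 16 16 17 17
 19 21 22 21]
```

The jaw-to-pad gap has closed 6.4–8.3 mm against its free value. The jaw position (7–8 mm) and the rise in force agree, so the pad presses with about 11 N. That is inside the 7–23 N window, and the lever is held steady against its forward limit. After a short settling check I'll hand in.

```bash
python3 -m handwheel '[{"travel":[0,0,0],"yaw":0},{"travel":[0,0,0],"yaw":0},{"travel":[0,0,0],"yaw":0}]'
python3 -c "
from workcell import ctrl
print(ctrl.job_done())"
```

```text
t: 11.85
tcp_pos: [0.6248, -0.0709, 0.1143]
eef_rot: [0.717, 0.697, -0.005, 0.008]
force: [2.4, -23.7, 4.9]
opening: 0.228
gripper_force: 39.5
the job is handed in; nothing more can be done
None
```

I handed the job in with clamp B's lever held fully forward; the brick is against its end stop and the pad's spring is pushed in about 7 mm (about 11 N, estimated from the images), but the hand-in returned no verdict.

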